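# Clear the jammed knobs in the restorer's sorting tray

### The arm

A 7-joint arm with a two-finger parallel gripper is mounted at the origin on the work surface. World frame = base frame: x ahead of the robot, y to its left, z up, the work surface at z = 0. Lengths are in m, angles in degrees, forces in N, time in s.
With the tool pointing down it reaches from about 0.35 to 0.9 m from the base axis. Payload 7.2 kg.
Tool frame: the origin (TCP) lies at the very end of the fingers, on their centre line; the grasp point (between the pads) lies manip.tcp_to_grasp behind it (manip.tcp_to_grasp is the distance from the TCP to the grasp point, in m); z points along the fingers, y is the line along which they close (so a half turn about z gives the same grasp; the last joint's range is limited). The gripper opens to 85 mm and grips with 20 to 120 N. Pads are 22 mm wide; open, the fingers measure 114 mm over their backs; the gripper's body (76 mm by 85 mm) begins 54 mm behind the grasp point. The pads swing forward as they close: fully open they stand 13 mm farther back than shut.
Start: joints at [63.759, 23.554, -0.728, 91.456, 0.321, 64.991, -4.71], TCP at [0.237, -0.578, 0.231] pointing down, gripper open.
Joint ranges: [-169.25, 169.25], [-16.82, 113.86], [-84.01, 82.57], [7.8, 145.47], [-59.2, 239.2], [7.22, 106.19], [-163.78, 163.78]. Speed limits (degrees/s): [136.94, 136.94, 172.46, 172.46, 180, 180, 180].

### API

Orientations are given as a 3x3 rotation matrix whose columns are the frame's x, y, z axes.
In Python, from workcell import manip gives the robot as it stands. The module is installed in compiled form; this text tells all that it offers.
- The arm moves only by the tool apply_moves, never from a script. Its arguments are lists of equal length, an entry for each row: "xyz": the shift along the tool's x, y, z scaled (see below), a list of three; "rotation": the turn, a rotation vector about the tool's x, y, z scaled (see below), a list of three; "claw": the opening, from 0 (shut) to 1 (fully open). In form: {"xyz": [[tx, ty, tz], ...], "rotation": [[wx, wy, wz], ...], "claw": [claw, ...]}. A call has 1 to 10 rows; each row shifts and turns the commanded pose from where the row before left it, along the tool's axes as they then stand; what a row does not reach is not made up. The controller multiplies each number of a shift by 0.02 m and each number of a turn by 0.12 rad. A row lasts 1/12 s, in which the tool goes at most 41.7 mm and 7.16 degrees, less where a joint would pass 70% of its speed; a pose out of reach is approached as far as the arm can. A call with a number of a shift or a turn outside -1 to 1 is refused whole. A call with a gripper value outside its range is refused whole. The fingers move at their own pace and stop on an object; "grip_force" is the grip in N (left out, the last holds). Time passes only in rows, so rows that do not move let the fingers close. It gives the time, the measured TCP pose, the force, the opening and the grip force at its end, in the units of the state.
- manip.read_state(): the state, without advancing time (a new reading comes with each control period).
- manip.grab_frame(name): name is "scene" or "top" or "wrist"; returns a dict with "image" (420x560x3 uint8, blue, green, red), "fx", "fy", "cx", "cy" (pixels), "eye" and "rotation" of the camera in the world. Camera axes: x right, y down, z forward; pixel columns grow to the right and rows downward; lengths in m; the calibration is good to about 2 mm. The wrist camera is an equidistant fisheye: a pixel r from the principal point sees the ray r / f radians off the axis. A picture is of the moment at which its call begins. There is no depth.
- manip.job_done(): hands the job in; it is judged then, once.
The state is a dict: "t": time; "joints": joint angles; "joint_vel": joint speeds; "joint_torque": joint torques, N m; "position": TCP position; "tool_rot": TCP orientation; "ft_force": force on the tool from outside, world axes, zero at the start; "wrist_torque": the same for the moment, N m; "finger_gap": finger opening in m; "gripper_force": force on a finger pad.
Only numpy, scipy, OpenCV 4.12 (cv2) and the standard library are available. Lean on these libraries where they do the work, as an engineer would, in place of code of your own. Each camera call takes 0.05 s, during which the arm holds its last target. There are 200 camera calls.

### The job

Two furniture knobs have wedged side by side at the narrow opening of the sorting tray. Nudge the dark wooden knob straight back into the hopper until a whole knob would fit between it and the opening, then slide the white knob forward through the opening until it is wholly in the pocket beyond, and let go. Keep the knobs standing on the tray floor all the time (slide them, do not pick them up), and leave the blue knob at the back of the hopper where it is.

Things in the scene. Friction and masses are not known exactly. Their poses are not given: they have to be found in the camera images.
- tray: Pale tray with dark rails, fixed. Origin: bench level under the middle of the opening; x points out of the hopper into the pocket, z up. Floor top at z 8 mm, rail tops 16 mm, rails 10 mm thick. Opening: x 0, y -33 to 33. Funnel rails (centre lines) go from x 0, y +-38 to x -47, y +-85; hopper sides y +-85, back x -210; pocket sides y +-38 widening to +-50, end x 100.
- wood_knob: Dark brown wooden knob, the blocking piece: upright, 50 mm diameter, 40 mm tall, sides straight from 3 to 30 mm up, domed top with a brass dot; 50 to 100 g, stands loose on the tray floor and slides when pushed. Origin: centre of its underside, z up. Starts beside the white knob, about 37 mm behind the opening, 27 mm left or right of its middle.
- white_knob: White ceramic knob with a brass ring, same shape and size as the wooden one (50 mm diameter, 40 mm tall, straight sides); 100 to 200 g, loose on the tray floor. Origin: centre of its underside, z up. Starts on the other side of the mouth, about 37 mm behind the opening, 27 mm off its middle.
- blue_knob: Blue knob of the same shape and size, standing loose near the hopper's back rail, 168 to 178 mm behind the opening; to be left alone. Origin: centre of its underside.
Mind the look-alikes: they are no part of the job. Of the things shaped like the white_knob, the white one is meant. Of the things shaped like the wood_knob, the brown one is meant.

How it is judged:
By the outcome, as a careful person would: the job done as asked, in the order asked, and still so for the second after the job is handed in, with the robot touching nothing.
It also fails if it takes over 43 s, if anything falls off the work surface, if the arm or the gripper's body presses on something with over 40 N, if the wrist force passes 120 N, or if a joint passes its speed limit or range.

## Working session

There is one attempt and no reset: what is moved stays moved. The work goes in short steps, Python scripts to look and compute and a tool call to move; the robot and the scene stay as the last step left them, time stands still between calls to the robot, and variables do not carry over. Pictures are saved under pics/ and viewed, at most 10 in all, crops included, and the job is handed in when it is done.

Besides the shell and the picture viewer there is one more tool, called after "Emit:" as a command line: name --argument value ..., lists and objects as JSON in quotes. apply_moves: Moves the arm, as the interface text tells. Shifts and turns lie within -1 to 1; 1 stands for 0.02 m of shift or 0.12 rad of turn. Its arguments: {"type":"object","properties":{"xyz":{"type":"array","items":{"type":"array","items":{"type":"number"}}},"rotation":{"type":"array","items":{"type":"array","items":{"type":"number"}}},"claw":{"type":"array","items":{"type":"number"}},"grip_force":{"type":"number"}},"required":["xyz","rotation","claw"]}

```bash
mkdir -p pics; cat > h.py <<'E'
import numpy as np, cv2
from workcell import manip
def ray(f,u,v):
    d=np.array([(u-f["cx"])/f["fx"],(v-f["cy"])/f["fy"],1.]); return np.array(f["rotation"])@d
def onplane(f,u,v,z):
    d=ray(f,u,v); e=np.array(f["eye"]); return e+d*(z-e[2])/d[2]
def proj(f,p):
    q=np.array(f["rotation"]).T@(np.array(p)-np.array(f["eye"])); return f["fx"]*q[0]/q[2]+f["cx"],f["fy"]*q[1]/q[2]+f["cy"]
E
python3 - <<'E'
from h import *
s=manip.read_state(); print(s, manip.tcp_to_grasp)
for n in("top","scene"):
    f=manip.grab_frame(n); cv2.imwrite(f"pics/{n}0.png",f["image"]); print(n,[f[k] for k in("fx","fy","cx","cy","eye")],np.round(f["rotation"],3).tolist())
E
```

```text
{'t': 0.0, 'joints': array([63.75908175, 23.60235327, -0.72870398, 91.5065093 ,  0.32297622,
       64.98951228, -4.7089022 ]), 'joint_vel': array([-0.03388354, -0.08782281, -0.01448527, -0.04161479, -0.02244526,
        0.04109627, -0.03891978]), 'joint_torque': array([ 7.39368879e-04, -6.00618052e+01,  6.82130121e-01, -2.99407625e+01,
        1.38368239e-02,  1.06316042e-02, -2.57947272e-05]), 'position': array([ 0.23725337, -0.57766062,  0.23041007]), 'tool_rot': array([[ 9.24965694e-01,  3.80049817e-01, -7.75392155e-04],
       [ 3.80050579e-01, -9.24964503e-01,  1.49177906e-03],
       [-1.50259862e-04, -1.67453269e-03, -9.99998587e-01]]), 'ft_force': array([-0.07272257,  0.024772  , -0.35958478]), 'wrist_torque': array([ 0.02884218, -0.01679758, -0.01296848]), 'gripper_force': 0.0, 'finger_gap': 0.08521766698142733} 0.0187
top [501.3606409618853, 501.3606409618853, 279.1973274377391, 206.7259928694499, array([ 0.50834932, -0.06164211,  0.92683666])] [[0.018, -0.995, 0.102], [-0.999, -0.015, 0.032], [-0.03, -0.103, -0.994]]
scene [501.24492945996906, 501.24492945996906, 278.55995745114865, 215.09849236319616, array([ 1.2783114 , -0.38303727,  0.59930471])] [[0.464, 0.512, -0.722], [0.885, -0.287, 0.366], [-0.02, -0.809, -0.587]]
```

View pics/top0.png

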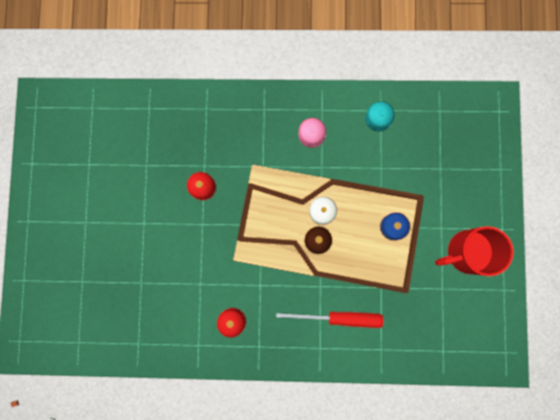

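View pics/scene0.png

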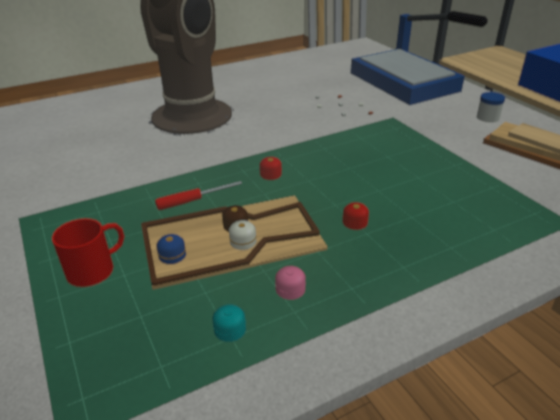

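Candidates in the top view: white knob (323,210), brown knob (318,240) and blue knob (395,226). The red (201,186 and 231,322), pink (312,132) and teal (380,116) knobs, the mug and the screwdriver are no part of the job. The white and brown knobs are at the mouth, and the tray's +x points left in the image.

```bash
cat > m.py <<'E'
from h import *
def tray(f):
    hsv=cv2.cvtColor(f["image"],cv2.COLOR_BGR2HSV)
    m=cv2.inRange(hsv,(0,60,20),(22,255,125)); m[:150]=0;m[305:]=0;m[:,:225]=0;m[:,430:]=0
    return m
def knobs(f,pts,z=0.048):
    hsv=cv2.cvtColor(f["image"],cv2.COLOR_BGR2HSV); return hsv
E
python3 - <<'E'
from m import *
f=manip.grab_frame("top"); m=tray(f)
c=cv2.resize(f["image"][150:310,220:440],None,fx=3.5,fy=3.5,interpolation=cv2.INTER_CUBIC)
k=cv2.resize(m[150:310,220:440],None,fx=3.5,fy=3.5,interpolation=0)
ct,_=cv2.findContours(m,cv2.RETR_EXTERNAL,cv2.CHAIN_APPROX_NONE)
ct=[x for x in ct if len(x)>60]; 
for x in ct:
    print(len(x),cv2.boundingRect(x)); a=cv2.approxPolyDP(x,3,True)[:,0]
    for p in a: print(p,np.round(onplane(f,*p,0.016)[:2],4))
c[k>0]=(0.6*c[k>0]+0.4*np.array([255,0,255])).astype(np.uint8)
cv2.imwrite("pics/crop1.png",c)
E
```

```text
501 (238, 179, 185, 114)
[248 185] [0.6411 0.0253]
[238 239] [0.5417 0.0411]
[290 243] [ 0.536  -0.0536]
[316 275] [ 0.4794 -0.1012]
[407 291] [ 0.4542 -0.2634]
[422 196] [ 0.6252 -0.2918]
[332 179] [ 0.6543 -0.1286]
[301 200] [ 0.6147 -0.0724]
```

View pics/crop1.png

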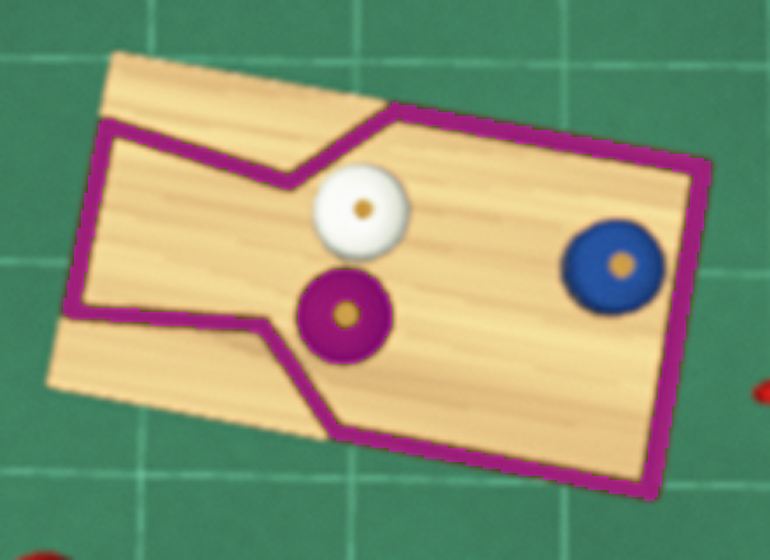

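```bash
cat >> m.py <<'E'
def fit(f):
    px=np.array([[248,185],[238,239],[290,243],[316,275],[407,291],[422,196],[332,179],[301,200]],float)
    W=np.array([onplane(f,*p,0.016)[:2] for p in px])
    M=np.array([[105,-55.6],[105,55.6],[1.85,43.2],[-44.9,90],[-215,90],[-215,-90],[-44.9,-90],[1.85,-43.2]])/1e3
    wc,mc=W.mean(0),M.mean(0); U,_,V=np.linalg.svd((M-mc).T@(W-wc)); R=(U@V).T
    t=wc-R@mc; return R,t,(M@R.T+t-W)*1e3
def dots(f,R,t,box=None,z=0.0485):
    hsv=cv2.cvtColor(f["image"],cv2.COLOR_BGR2HSV); out=[]
    return out
E
python3 - <<'E'
from m import *
f=manip.grab_frame("top"); R,t,e=fit(f); print(R,t,np.degrees(np.arctan2(R[1,0],R[0,0]))); print(e.round(1))
for n,p in dict(white=(323.6,209.6),wood=(318.7,239.8),blue=(397.5,225.6)).items():
    w=onplane(f,*p,0.048)[:2]; print(n,w.round(4),((w-t)@R*1e3).round(1))
g=manip.grab_frame("scene")
for n,p in dict(white=(-37,-27),wood=(-37,27),blue=(-172,0)).items():
    print(n,proj(g,[*(R@np.array(p)/1e3+t),0.048]))
s=manip.read_state(); print(s['joints'])
np.savez("tray.npz",R=R,t=t)
E
```

```text
[[ 0.16439578 -0.98639446]
 [ 0.98639446  0.16439578]] [ 0.57461807 -0.06782261] 80.53786429563387
[[ 5.6  1.3]
 [-4.6  3.7]
 [-3.7 -5.3]
 [-0.9  3.9]
 [-3.7 -1.7]
 [ 2.8 -2.9]
 [ 1.7  1.7]
 [ 2.8 -0.7]]
white [ 0.5946 -0.1119] [-40.2 -27. ]
wood [ 0.5415 -0.1039] [-41.   26.8]
blue [ 0.5685 -0.2408] [-171.6  -22.4]
white (np.float64(243.88804680529697), np.float64(224.6632599242575))
wood (np.float64(236.57520298438658), np.float64(208.65235344341926))
blue (np.float64(167.79713283526422), np.float64(231.38743397910537))
[63.75808265 23.57688394 -0.72714503 91.4777752   0.31972185 64.99168524
 -4.70901588]
```

Emit:
apply_moves --xyz '[[0,0,0],[0,0,0],[0,0,0],[0,0,0],[0,0,0],[0.4,-0.95,0],[0.4,-0.95,0],[0.4,-0.95,0],[0.4,-0.95,0],[0.4,-0.95,0]]' --rotation '[[0,0,0.925],[0,0,0.925],[0,0,0.925],[0,0,0.925],[0,0,0.925],[0,0,0],[0,0,0],[0,0,0],[0,0,0],[0,0,0]]' --claw '[0.85,0.85,0.85,0.85,0.85,0.85,0.85,0.85,0.85,0.85]' --grip_force 20

```text
t: 1.08
position: [0.293, -0.4901, 0.2312]
tool_rot: [[0.986, -0.164, -0.0], [-0.164, -0.986, 0.0], [-0.0, -0.0, -1.0]]
ft_force: [1.2, 0.1, -0.9]
finger_gap: 0.0726
gripper_force: 0.0
```

Emit:
apply_moves --xyz '[[0.4,-0.95,0],[0.4,-0.95,0],[0.4,-0.95,0],[0.4,-0.95,0],[0.4,-0.95,0],[0.4,-0.95,0],[0.4,-0.95,0],[0.4,-0.95,0],[0.4,-0.95,0],[0.4,-0.95,0]]' --rotation '[[0,0,0],[0,0,0],[0,0,0],[0,0,0],[0,0,0],[0,0,0],[0,0,0],[0,0,0],[0,0,0],[0,0,0]]' --claw '[0.85,0.85,0.85,0.85,0.85,0.85,0.85,0.85,0.85,0.85]'

```text
t: 1.92
position: [0.4031, -0.3158, 0.2313]
tool_rot: [[0.986, -0.164, 0.0], [-0.164, -0.986, -0.0], [0.0, 0.0, -1.0]]
ft_force: [0.0, -0.6, 0.6]
finger_gap: 0.0725
gripper_force: 0.0
```

Emit:
apply_moves --xyz '[[0.4,-0.95,0],[0.4,-0.95,0],[0.4,-0.95,0],[0.4,-0.95,0],[0.4,-0.95,0],[0.4,-0.95,0],[0.4,-0.95,0],[0.4,-0.95,0],[0,0,0],[0,0,0]]' --rotation '[[0,0,0],[0,0,0],[0,0,0],[0,0,0],[0,0,0],[0,0,0],[0,0,0],[0,0,0],[0,0,0],[0,0,0]]' --claw '[0.85,0.85,0.85,0.85,0.85,0.85,0.85,0.85,0.85,0.85]'

```text
t: 2.75
position: [0.4913, -0.1763, 0.2312]
tool_rot: [[0.987, -0.162, -0.0], [-0.162, -0.987, 0.0], [-0.0, -0.0, -1.0]]
ft_force: [-0.0, 0.5, 0.2]
finger_gap: 0.0724
gripper_force: 0.0
```

```bash
cat > st.py <<'E'
from m import *
import sys
d=np.load("tray.npz"); R,t=d["R"],d["t"]
def st(target=None):
    s=manip.read_state(); T=s["tool_rot"]; p=s["position"]
    print("t",round(s["t"],2),"tray xy mm",((p[:2]-t)@R*1e3).round(1),"z",(p[2]*1e3).round(1),"tool y in tray deg",np.degrees(np.arctan2(*(T[:2,1]@R)[::-1])).round(1),"gap",round(s["finger_gap"]*1e3,1),"F",s["ft_force"].round(2), "tilt",T[2].round(3))
    if target is not None:
        w=np.array([*(R@np.array(target[:2])/1e3+t),target[2]/1e3]); print("units",(T.T@(w-p)/0.02).round(2))
if __name__=="__main__": st([float(a) for a in sys.argv[1:4]] if len(sys.argv)>3 else None)
E
python3 st.py -41 26.8 20
python3 -c "
from h import *
f=manip.grab_frame('wrist');cv2.imwrite('pics/w1.png',f['image'])"
```

```text
t 2.75 tray xy mm [-120.7   64.4] z 231.2 tool y in tray deg -179.9 gap 72.4 F [-0.01  0.55  0.2 ] tilt [-0. -0. -1.]
units [ 1.89 -3.98 10.56]
```

View pics/w1.png

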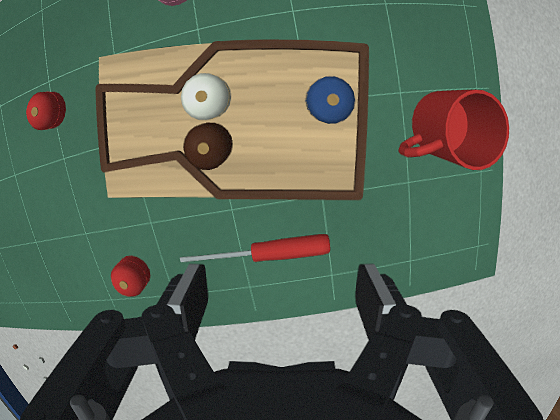

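The wrist view shows white (206,96), wood (208,146) and blue (330,100) in the tray, matching the top view. I'll cross-check the positions with this closer view.

```bash
cat >> h.py <<'E'
def fish(f,u,v,z):
    a=np.array([u-f["cx"],v-f["cy"]]); r=np.hypot(*a); th=r/f["fx"]; d=np.array([*(a/max(r,1e-9)*np.sin(th)),np.cos(th)])
    d=np.array(f["rotation"])@d; e=np.array(f["eye"]); return (e+d*(z-e[2])/d[2])[:2]
E
python3 - <<'E'
from st import *
f=manip.grab_frame("wrist")
print(f["eye"])
P=lambda p,z:((fish(f,*p,z)-t)@R*1e3).round(1)
for n,p in dict(white=(201.5,96.5),wood=(203,148.5),blue=(333,99.5)).items(): print(n,P(p,.048))
for n,p in dict(backR=(364.5,48.5),backL=(359,194),kinkR=(217,46),kinkL=(220,194),opR=(178.5,90),opL=(181,155.5),endR=(101,89),endL=(107,165)).items(): print(n,P(p,.016))
E
```

```text
[ 0.56859466 -0.18968868  0.37430568]
white [-41.7 -26.3]
wood [-41.5  27.1]
blue [-173.  -22.]
backR [-213.   -82.6]
backL [-212.3   84.4]
kinkR [-51.8 -83.8]
kinkL [-50.9  84.6]
opR [ -7.3 -36.6]
opL [-7.  38.4]
endR [ 93.9 -48.3]
endL [92.9 45.7]
```

Emit:
apply_moves --xyz '[[0.47,-0.99,0],[0.47,-0.99,0],[0.47,-1,0],[0.47,-1,0],[0,0,0]]' --rotation '[[0,0,0],[0,0,0],[0,0,0],[0,0,0],[0,0,0]]' --claw '[0.85,0.85,0.85,0.85,0.85]'

```text
t: 3.27
position: [0.5427, -0.1017, 0.2313]
tool_rot: [[0.987, -0.161, 0.001], [-0.161, -0.987, 0.002], [0.001, -0.002, -1.0]]
ft_force: [0.4, 0.9, 0.3]
finger_gap: 0.0723
gripper_force: 0.0
```

```bash
python3 st.py -41 26.8 20
```

```text
t 3.27 tray xy mm [-38.7  25.9] z 231.3 tool y in tray deg -179.8 gap 72.3 F [0.43 0.94 0.26] tilt [ 0.001 -0.002 -1.   ]
units [-0.06  0.14 10.57]
```

Emit:
apply_moves --xyz '[[-0.05,0.1,1],[0,0,1],[0,0,1],[0,0,1],[0,0,1],[0,0,1],[0,0,1],[0,0,0.5],[0,0,0]]' --rotation '[[0,0,0],[0,0,0],[0,0,0],[0,0,0],[0,0,0],[0,0,0],[0,0,0],[0,0,0],[0,0,0]]' --claw '[0.85,0.85,0.85,0.85,0.85,0.85,0.85,0.85,0.85]'

```text
t: 4.02
position: [0.5377, -0.1079, 0.0792]
tool_rot: [[0.986, -0.166, -0.004], [-0.166, -0.986, 0.0], [-0.004, 0.001, -1.0]]
ft_force: [-1.0, 0.0, 0.1]
finger_gap: 0.0725
gripper_force: 0.0
```

```bash
python3 st.py -41 26.8 20
python3 -c "
from h import *
f=manip.grab_frame('wrist');cv2.imwrite('pics/w2.png',f['image'])"
```

```text
t 4.02 tray xy mm [-45.6  29.8] z 79.2 tool y in tray deg 179.9 gap 72.5 F [-0.98  0.02  0.05] tilt [-0.004  0.001 -1.   ]
units [ 0.16 -0.23  2.96]
```

View pics/w2.png

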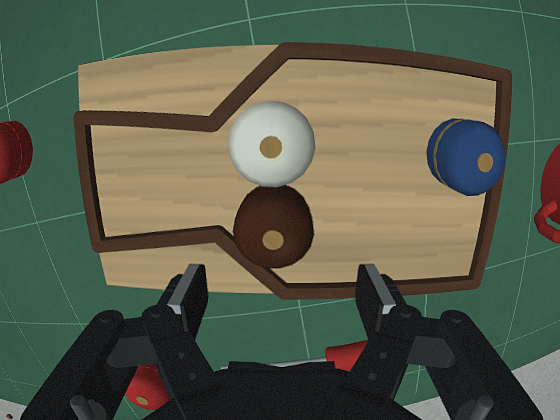

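The knob (273,240) lies between the finger planes, about columns 200 and 365. I'll go on down with a small correction.

Emit:
apply_moves --xyz '[[0.08,-0.1,0],[0,0,0]]' --rotation '[[0,0,0],[0,0,0]]' --claw '[0.85,0.85]'

```text
t: 4.23
position: [0.5428, -0.1051, 0.0827]
tool_rot: [[0.986, -0.165, 0.002], [-0.165, -0.986, -0.0], [0.002, -0.0, -1.0]]
ft_force: [0.7, 0.7, -0.1]
finger_gap: 0.0728
gripper_force: 0.0
```

```bash
python3 st.py -41 26.8 20
```

```text
t 4.23 tray xy mm [-42.   25.2] z 82.7 tool y in tray deg 180.0 gap 72.8 F [ 0.66  0.65 -0.14] tilt [ 0.002 -0.    -1.   ]
units [-0.09 -0.05  3.13]
```

Emit:
apply_moves --xyz '[[-0.03,0,0.4],[0,0,0.6],[0,0,0.6],[0,0,0.6],[0,0,0.5],[0,0,0.3],[0,0,0.1],[0,0,0],[0,0,0]]' --rotation '[[0,0,0],[0,0,0],[0,0,0],[0,0,0],[0,0,0],[0,0,0],[0,0,0],[0,0,0],[0,0,0]]' --claw '[0.85,0.85,0.85,0.85,0.85,0.85,0.85,0.85,0.85]'

```text
t: 4.98
position: [0.5412, -0.1049, 0.0193]
tool_rot: [[0.986, -0.164, 0.0], [-0.164, -0.986, 0.0], [0.0, -0.0, -1.0]]
ft_force: [0.3, -0.0, -0.5]
finger_gap: 0.0724
gripper_force: 0.0
```

```bash
python3 st.py -112 26.8 20
python3 -c "
from h import *
f=manip.grab_frame('scene');cv2.imwrite('pics/s2.png',cv2.resize(f['image'][150:310,100:380],None,fx=2.8,fy=2.8,interpolation=cv2.INTER_CUBIC))"
```

```text
t 4.98 tray xy mm [-42.1  26.9] z 19.3 tool y in tray deg -180.0 gap 72.4 F [ 0.34 -0.03 -0.45] tilt [ 0. -0. -1.]
units [ 0.    3.5  -0.03]
```

View pics/s2.png

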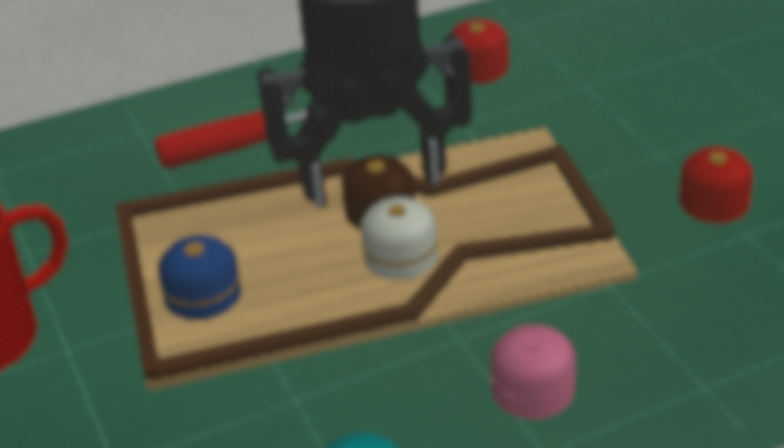

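The fingers straddle the brown knob (378,185 in the crop) along the tray axis. White and blue are untouched. Now I'll push slowly straight back.

Emit:
apply_moves --xyz '[[0,0.1,0],[0,0.2,0],[0,0.25,0],[0,0.25,0],[0,0.25,0],[0,0.25,0],[0,0.25,0],[0,0.25,0],[0,0.25,0],[0,0.25,0]]' --rotation '[[0,0,0],[0,0,0],[0,0,0],[0,0,0],[0,0,0],[0,0,0],[0,0,0],[0,0,0],[0,0,0],[0,0,0]]' --claw '[0.85,0.85,0.85,0.85,0.85,0.85,0.85,0.85,0.85,0.85]'

```text
t: 5.87
position: [0.5334, -0.1509, 0.0193]
tool_rot: [[0.986, -0.165, 0.0], [-0.165, -0.986, -0.0], [0.0, 0.0, -1.0]]
ft_force: [-0.6, 1.0, 0.3]
finger_gap: 0.0726
gripper_force: 0.4
```

Emit:
apply_moves --xyz '[[0,0.25,0],[0,0.25,0],[0,0.25,0],[0,0.2,0],[0,0.15,0],[0,0.1,0],[0,0,0],[0,0,0]]' --rotation '[[0,0,0],[0,0,0],[0,0,0],[0,0,0],[0,0,0],[0,0,0],[0,0,0],[0,0,0]]' --claw '[0.85,0.85,0.85,0.85,0.85,0.85,0.85,0.85]'

```text
t: 6.53
position: [0.5294, -0.1742, 0.0192]
tool_rot: [[0.986, -0.165, -0.0], [-0.165, -0.986, -0.0], [-0.0, 0.0, -1.0]]
ft_force: [1.3, 0.0, 0.1]
finger_gap: 0.0728
gripper_force: 0.0
```

```bash
python3 st.py -112 26.8 20
python3 -c "
from h import *
f=manip.grab_frame('wrist');cv2.imwrite('pics/w3.png',f['image'])"
```

```text
t 6.53 tray xy mm [-112.3   27.1] z 19.2 tool y in tray deg 180.0 gap 72.8 F [1.33 0.01 0.13] tilt [-0.  0. -1.]
units [ 0.02 -0.02 -0.04]
```

View pics/w3.png

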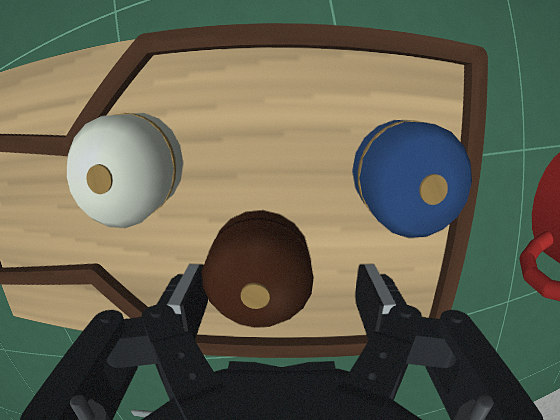

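Brown knob (257,270) is pushed back and rests at the front pad. White and blue have not moved. Now I'll back off, lift and go over the white knob, turning 45°.

Emit:
apply_moves --xyz '[[0,-0.2,0],[0,0,-0.5],[0,0,-0.8],[0,0,-0.8],[0,0,-0.6],[0,0,-0.3],[0.5,-0.6,0],[0.6,-0.8,0],[0.6,-0.8,0],[0.6,-0.8,0]]' --rotation '[[0,0,0],[0,0,0],[0,0,0],[0,0,0],[0,0,0],[0,0,0],[0,0,0],[0,0,0],[0,0,0],[0,0,0]]' --claw '[0.85,0.85,0.85,0.85,0.85,0.85,0.85,0.85,0.85,0.85]'

```text
t: 7.42
position: [0.5863, -0.117, 0.079]
tool_rot: [[0.986, -0.164, -0.0], [-0.164, -0.986, 0.0], [-0.0, -0.0, -1.0]]
ft_force: [-0.2, 0.2, -0.2]
finger_gap: 0.0724
gripper_force: 0.0
```

Emit:
apply_moves --xyz '[[0.4,-0.35,0],[0,0,0],[0,0,0],[0,0,0],[0,0,0],[0,0,0],[0,0,0],[0,0,0],[0,0,0],[0,0,0]]' --rotation '[[0,0,0],[0,0,-0.94],[0,0,-0.94],[0,0,-0.94],[0,0,-0.93],[0,0,-0.93],[0,0,-0.93],[0,0,-0.93],[0,0,0],[0,0,0]]' --claw '[0.85,0.85,0.85,0.85,0.85,0.85,0.85,0.85,0.85,0.85]'

```text
t: 8.25
position: [0.5943, -0.1129, 0.0788]
tool_rot: [[0.816, 0.578, -0.001], [0.578, -0.816, 0.0], [-0.0, -0.001, -1.0]]
ft_force: [-0.8, 1.2, -0.2]
finger_gap: 0.073
gripper_force: 0.0
```

```bash
python3 st.py -41 -26.8 20
```

```text
t 8.25 tray xy mm [-41.2 -26.9] z 78.8 tool y in tray deg -135.2 gap 73.0 F [-0.77  1.17 -0.24] tilt [-0.    -0.001 -1.   ]
units [ 0.01 -0.01  2.94]
```

Emit:
apply_moves --xyz '[[0,0,0.4],[0,0,0.6],[0,0,0.6],[0,0,0.6],[0,0,0.4],[0,0,0.25],[0,0,0.1],[0,0,0],[0,0,0]]' --rotation '[[0,0,0],[0,0,0],[0,0,0],[0,0,0],[0,0,0],[0,0,0],[0,0,0],[0,0,0],[0,0,0]]' --claw '[0.85,0.85,0.85,0.85,0.85,0.85,0.85,0.85,0.85]'

```text
t: 9.0
position: [0.5947, -0.1128, 0.0205]
tool_rot: [[0.814, 0.581, 0.0], [0.581, -0.814, -0.0], [0.0, 0.0, -1.0]]
ft_force: [-1.1, 0.0, 0.2]
finger_gap: 0.0727
gripper_force: 0.0
```

Emit:
apply_moves --xyz '[[0,-0.1,0],[0,-0.2,0],[0,-0.25,0],[0,-0.25,0],[0,-0.25,0],[0,-0.25,0],[0,-0.25,0],[0,-0.25,0],[0,-0.25,0],[0,-0.2,0]]' --rotation '[[0,0,0],[0,0,0],[0,0,0],[0,0,0],[0,0,0],[0,0,0],[0,0,0],[0,0,0],[0,0,0],[0,0,0]]' --claw '[0.85,0.85,0.85,0.85,0.85,0.85,0.85,0.85,0.85,0.85]'

```text
t: 9.83
position: [0.5679, -0.0757, 0.0203]
tool_rot: [[0.814, 0.581, -0.0], [0.581, -0.814, 0.0], [-0.0, -0.0, -1.0]]
ft_force: [1.5, -1.0, 1.0]
finger_gap: 0.0727
gripper_force: 0.5
```

Emit:
apply_moves --xyz '[[0,-0.15,0],[0,-0.05,0],[0,0,0],[0,0,0]]' --rotation '[[0,0,0],[0,0,0],[0,0,0],[0,0,0]]' --claw '[0.85,0.85,0.85,0.85]'

```text
t: 10.17
position: [0.5658, -0.0729, 0.0202]
tool_rot: [[0.814, 0.581, -0.0], [0.581, -0.814, 0.0], [-0.0, -0.0, -1.0]]
ft_force: [-0.2, -0.4, 0.3]
finger_gap: 0.0731
gripper_force: 0.0
```

```bash
python3 st.py -14 0 20
python3 -c "
from h import *
f=manip.grab_frame('wrist');cv2.imwrite('pics/w4.png',f['image'])
f=manip.grab_frame('top');cv2.imwrite('pics/t4.png',f['image'])"
```

```text
t 10.17 tray xy mm [-6.5  7.8] z 20.2 tool y in tray deg -135.0 gap 73.1 F [-0.17 -0.42  0.26] tilt [-0. -0. -1.]
units [0.01 0.54 0.01]
```

View pics/w4.png

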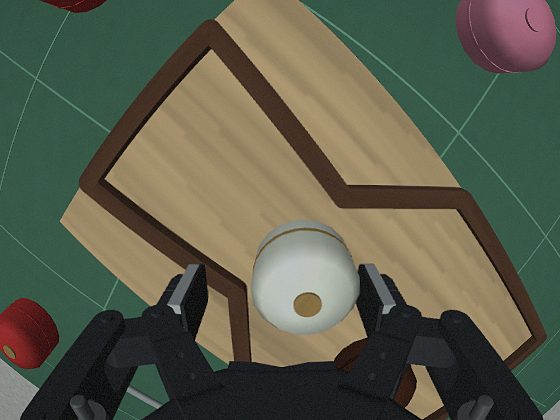

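White (305,275) is at the middle of the mouth against the rear pad, clear of both funnel corners. Brown is well clear. I'll centre over it, turn back and push along the tray axis.

Emit:
apply_moves --xyz '[[0,0.3,0],[0,0.27,0],[0,0,0],[0,0,0],[0,0,0],[0,0,0],[0,0,0],[0,0,0],[0,0,0],[0,0,0]]' --rotation '[[0,0,0],[0,0,0],[0,0,0.93],[0,0,0.94],[0,0,0.94],[0,0,0.94],[0,0,0.94],[0,0,0.93],[0,0,0.93],[0,0,0]]' --claw '[0.85,0.85,0.85,0.85,0.85,0.85,0.85,0.85,0.85,0.85]'

```text
t: 11.1
position: [0.5731, -0.0828, 0.0203]
tool_rot: [[0.985, -0.171, 0.0], [-0.171, -0.985, -0.0], [0.0, 0.0, -1.0]]
ft_force: [0.6, -0.6, 0.3]
finger_gap: 0.0726
gripper_force: 0.0
```

Emit:
apply_moves --xyz '[[0,0,0],[0,0,0]]' --rotation '[[0,0,0],[0,0,0]]' --claw '[0.85,0.85]'

```text
t: 11.27
position: [0.5728, -0.0826, 0.0203]
tool_rot: [[0.987, -0.162, 0.0], [-0.162, -0.987, -0.0], [0.0, 0.0, -1.0]]
ft_force: [0.2, 0.3, -0.1]
finger_gap: 0.0725
gripper_force: 0.0
```

```bash
python3 st.py 57.5 0 20
python3 - <<'E'
from st import *
f=manip.grab_frame("wrist"); hsv=cv2.cvtColor(f["image"],cv2.COLOR_BGR2HSV)
m=cv2.inRange(hsv,(12,90,120),(28,255,230)); n,l,s,c=cv2.connectedComponentsWithStats(m)
for i in range(1,n):
    if 150<s[i,4]<1200: print(c[i].round(1),s[i,4],((fish(f,*c[i],.048)-t)@R*1e3).round(1))
E
```

```text
t 11.27 tray xy mm [-14.8  -0.6] z 20.3 tool y in tray deg -179.9 gap 72.5 F [ 0.2   0.32 -0.13] tilt [ 0.  0. -1.]
units [-0.02 -3.62  0.01]
[279.1 306.7] 489 [-13.4   2.2]
```

Emit:
apply_moves --xyz '[[0,-0.1,0],[0,-0.2,0],[0,-0.25,0],[0,-0.25,0],[0,-0.25,0],[0,-0.25,0],[0,-0.25,0],[0,-0.25,0],[0,-0.25,0],[0,-0.25,0]]' --rotation '[[0,0,0],[0,0,0],[0,0,0],[0,0,0],[0,0,0],[0,0,0],[0,0,0],[0,0,0],[0,0,0],[0,0,0]]' --claw '[0.85,0.85,0.85,0.85,0.85,0.85,0.85,0.85,0.85,0.85]'

```text
t: 12.15
position: [0.5803, -0.0363, 0.0203]
tool_rot: [[0.986, -0.165, -0.0], [-0.165, -0.986, -0.0], [-0.0, 0.0, -1.0]]
ft_force: [0.4, 0.1, 1.2]
finger_gap: 0.0724
gripper_force: 0.3
```

Emit:
apply_moves --xyz '[[0,-0.25,0],[0,-0.25,0],[0,-0.25,0],[0,-0.25,0],[0,-0.15,0],[0,-0.1,0],[0,-0.05,0],[0,0,0],[0,0,0]]' --rotation '[[0,0,0],[0,0,0],[0,0,0],[0,0,0],[0,0,0],[0,0,0],[0,0,0],[0,0,0],[0,0,0]]' --claw '[0.85,0.85,0.85,0.85,0.85,0.85,0.85,0.85,0.85]'

```text
t: 12.9
position: [0.5845, -0.0113, 0.0203]
tool_rot: [[0.986, -0.166, -0.0], [-0.166, -0.986, 0.0], [-0.0, -0.0, -1.0]]
ft_force: [-0.6, -0.0, -0.5]
finger_gap: 0.0723
gripper_force: 0.0
```

```bash
python3 st.py 57.5 0 20
python3 -c "
from h import *
f=manip.grab_frame('wrist');cv2.imwrite('pics/w5.png',f['image'])"
```

```text
t 12.9 tray xy mm [57.3 -0.5] z 20.3 tool y in tray deg 179.9 gap 72.3 F [-0.62 -0.04 -0.52] tilt [-0. -0. -1.]
units [-0.02 -0.01  0.01]
```

View pics/w5.png

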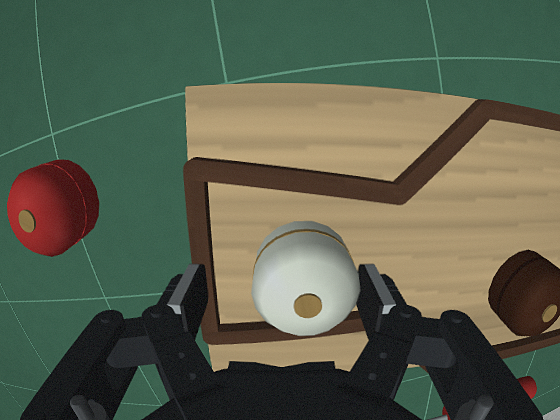

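White (305,275) is in the pocket past the opening corner (402,195), and brown (525,293) is far behind it. I'll back off, lift, move clear and check.

Emit:
apply_moves --xyz '[[0,0.2,0],[0,0.1,0],[0,0,-0.4],[0,0,-0.8],[0,0,-1],[0,0,-1],[0,0,-1],[0,0,-1],[0,0,-1],[0,0,-1]]' --rotation '[[0,0,0],[0,0,0],[0,0,0],[0,0,0],[0,0,0],[0,0,0],[0,0,0],[0,0,0],[0,0,0],[0,0,0]]' --claw '[0.85,0.85,0.85,0.85,0.85,0.85,0.85,0.85,0.85,0.85]'

```text
t: 13.78
position: [0.5834, -0.0174, 0.166]
tool_rot: [[0.986, -0.166, 0.0], [-0.166, -0.986, 0.0], [0.0, -0.0, -1.0]]
ft_force: [-0.0, 0.0, 0.2]
finger_gap: 0.0727
gripper_force: 0.0
```

Emit:
apply_moves --xyz '[[-0.9,0,-0.5],[-0.9,0,-0.5],[-0.9,0,0],[-0.9,0,0],[-0.9,0,0],[-0.9,0,0],[-0.9,0,0],[-0.5,0,0],[0,0,0],[0,0,0]]' --rotation '[[0,0,0],[0,0,0],[0,0,0],[0,0,0],[0,0,0],[0,0,0],[0,0,0],[0,0,0],[0,0,0],[0,0,0]]' --claw '[0.85,0.85,0.85,0.85,0.85,0.85,0.85,0.85,0.85,0.85]'

```text
t: 14.62
position: [0.45, 0.0052, 0.185]
tool_rot: [[0.986, -0.166, 0.002], [-0.166, -0.986, -0.0], [0.002, -0.0, -1.0]]
ft_force: [-0.2, -0.1, 0.1]
finger_gap: 0.0727
gripper_force: 0.0
```

```bash
python3 st.py
python3 - <<'E'
from st import *
f=manip.grab_frame("wrist"); cv2.imwrite('pics/w6.png',f['image']); hsv=cv2.cvtColor(f["image"],cv2.COLOR_BGR2HSV)
m=cv2.inRange(hsv,(12,110,120),(28,255,230)); n,l,s,c=cv2.connectedComponentsWithStats(m)
for i in range(1,n):
    if 60<s[i,4]<600: print(c[i].round(1),s[i,4],((fish(f,*c[i],.048)-t)@R*1e3).round(1))
E
```

```text
t 14.62 tray xy mm [ 51.5 134.9] z 185.0 tool y in tray deg 179.9 gap 72.7 F [-0.19 -0.07  0.14] tilt [ 0.002 -0.    -1.   ]
[134.3  21.4] 99 [184.5 -31.5]
[287.2  43.5] 131 [46.7  0.8]
[505.3  46.4] 75 [-172.   -23.2]
[448.3  80.1] 112 [-102.1   22.5]
[247.1 256.5] 99 [ 84.9 195.1]
```

View pics/w6.png

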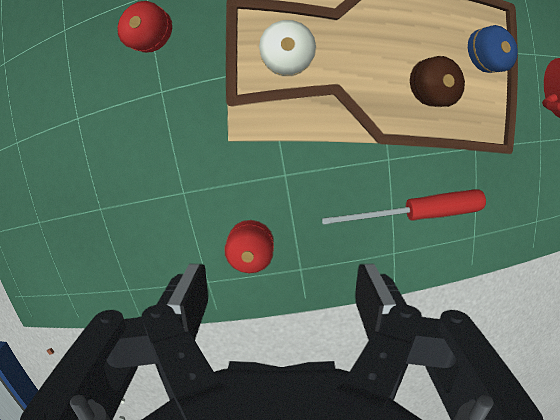

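White (288,48) stands wholly in the pocket at tray x of about 50 mm. Brown (437,82) is at about -98 mm, leaving roughly 73 mm free to the opening. Blue has not moved and the gripper is clear.

```bash
python3 -c "
from workcell import manip
print(manip.job_done())"
```

```text
the job is handed in; nothing more can be done
None
```

The job is handed in: the brown knob was slid straight back (about 73 mm free to the opening), the white knob was then slid wholly into the pocket and released, and the blue knob was left where it stood; the robot clock was under 15 s.

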